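# Dim the light box, then hold its cover at the marked angle

## Robot

A 7-joint arm with a two-finger parallel gripper is mounted at the origin on the work surface. World frame = base frame: x ahead of the robot, y to its left, z up, the work surface at z = 0. Lengths are in m, angles in degrees, forces in N, time in s.
With the tool pointing down it reaches from about 0.4 to 0.85 m from the base axis. Payload 10.4 kg.
Tool frame: the origin (TCP) lies midway between the tips of the shut fingers; the grasp point (between the pads) lies 19 mm behind it; z points along the fingers, x is the direction in which the jaws open and shut, and the axes are right-handed (so a half turn about z gives the same grasp; the last joint's range is limited). The gripper opens to 87 mm and grips with 3 to 60 N. Pads are 19 mm wide; open, the fingers measure 117 mm over their backs; the gripper's body (75 mm by 190 mm) begins 51 mm behind the grasp point.
Start: joints at [-65.982, 19.034, -3.707, 83.658, 1.238, 77.344, -5.071], TCP at [0.267, 0.565, 0.195] pointing down, gripper open.
Joint ranges: [-148.97, 148.97], [-28.65, 121.19], [-84.17, 76.75], [9.2, 138.47], [-72.65, 252.65], [3.7, 117.97], [-149.18, 149.18]. Speed limits (degrees/s): [127.2, 127.2, 159.86, 159.86, 180, 180, 180].

## Interface

Orientations are given as a 3x3 rotation matrix whose columns are the frame's x, y, z axes.
In Python, from workcell import telemetry, cams, finish_job gives the robot as it stands.
- The arm moves only by the tool play_rows, never from a script. Its argument "moves" is a list of rows, each an object of numbers: "x", "y", "z": the shift along the tool's x, y, z in m; "spin": the turn about the tool's z in rad. In form: [{"x": .., "y": .., "z": .., "spin": ..}, ...]. A call has 1 to 12 rows; each row is the pose to reach, as a shift and turn from the pose commanded when the call began, along the tool's axes at that moment; what a row does not reach only later rows make up. A row lasts 1/8 s, in which the tool goes at most 62.5 mm and 10.7 degrees, less where a joint would pass 70% of its speed; a pose out of reach is approached as far as the arm can. A call with a gripper value outside its range is refused whole. "fingers" is the opening, from 0 (shut) to 1 (fully open), set as the call begins (left out, the last holds). The fingers move at their own pace and stop on an object; "squeeze" is the grip in N (left out, the last holds). Time passes only in rows, so rows that repeat a pose let the fingers close. It gives the time, the measured TCP pose, the force and the opening at its end, in the units of the state.
- telemetry.get_state(): the state, without advancing time (a new reading comes with each control period).
- cams.camera(name): name is "side" or "top" or "wrist"; returns the picture (480x640x3 uint8, blue, green, red); there is no depth.
- cams.camera_model(name): a dict with "K" (3x3 intrinsics, pixels), "R" (3x3) and "t" (3): a world point X has camera coordinates R X + t. Camera axes: x right, y down, z forward; pixel columns grow to the right and rows downward; lengths in m; the calibration is good to about 2 mm. A picture is of the moment at which its call begins: read the wrist's pose just before it. camera_model takes no time and is no camera call; for the wrist camera it gives the pose at the moment of the call.
- finish_job(): hands the job in, once; it reports no verdict.
The state is a dict: "t": time; "joint_pos": joint angles; "qd": joint speeds; "joint_efforts": joint torques, N m; "eef_pos": TCP position; "tcp_rot": TCP orientation; "contact_force": force on the tool from outside, world axes, zero at the start; "wrist_torque": the same for the moment, N m; "finger_gap": opening from 0.0 (shut) to 1.0 (fully open).
Only numpy, scipy, OpenCV 4.12 (cv2) and the standard library are available. Lean on these libraries where they do the work, as an engineer would, in place of code of your own. Each camera call takes 0.05 s, during which the arm holds its last target. There are 200 camera calls.

## Task

Get the light box on the lab bench ready for a colleague to look inside: first, with the cover still shut, turn the dimmer knob clockwise until its pointer lines up with the index tab on the ring around it. Then lift the hinged cover by its handle until it stands at the same angle as the marker arm beside it, without moving that arm. The cover has no stay and falls shut by itself, so finish while still holding it steady at that angle with the gripper; leave the knob at its setting and the glassware, jar and tube rack where they stand.

Things in the scene. Friction and masses are not known exactly. Their poses are not given: they have to be found in the camera images.
- lightbox: white flat light box fixed to the bench, 250 (x) x 360 (y) x 65 mm high; origin at the centre of its underside, x points to the side away from the robot where the cover's free edge lies, y to the side with the dimmer knob, z up. Its position and yaw vary; it never moves.
- cover: grey flap 190 (its x) x 220 (its y) x 8 mm on the box's top, 0.25 to 0.5 kg. Origin on its hinge (edge nearest the robot), mid-width and mid-thickness, at (-105, -40, 69) mm in the light box's frame; x points from hinge to free edge, z out of its upper face. Shut: axes parallel to the box's; opens upward to at most 1.25 rad, turning about the box's -y. Nearly frictionless: let go, it falls shut.
- cover_handle (a point): middle of the cover's handle: steel round bar 12 mm thick, 100 mm long along the cover's y, on two end posts near the free edge (88 mm free between them); on the bar's axis, at (160, 0, 42) mm in the cover's frame, 38 mm above the panel's upper face. Axes as the cover's.
- marker: marker arm showing the wanted cover angle: clamped flat steel arm 175 x 9 x 5 mm with a black knob 150 mm out, by a graduated arc beside the cover, on the side away from the dimmer. Origin on the cover's hinge axis, at (-105, -165, 69) mm in the light box's frame; x along the arm, 0.45 to 0.85 rad above the box's x. The cover is right when its x is parallel to this x.
- marker_tip (a point): free end of the marker arm, 175 mm from its pivot; axes as the marker's.
- knob (a joint): angle of the dimmer knob (rad), grows clockwise seen from above, range 0 to 2.2; at 0 its pointer points along the light box's x. It stays where it is left (about 0.04 N m of friction).
- knob_grip (a point): grip point of the dimmer knob, on its vertical axis: black bar 46 mm long, 12 mm thick, 28 mm high (point at mid-height) on a round skirt 20 mm high, 48 mm across, on the box's top. At (30, 130, 100.5) mm in the light box's frame. x points along the bar to its pointer end, which has a white line.
- index (a joint): angle at which the index tab is set (rad), same zero and sense as the knob: the knob is right when its value equals this one (0.8 to 1.4). The ring is clamped and flat.
- index_mark (a point): the index tab: small white tab, 6 mm wide, on the flat steel ring round the knob's foot, 43 mm from the knob's axis; x points outward from that axis.
- bottle: bystander: glass bottle, 74 mm across, 150 mm tall, loose; origin at the centre of its underside.
- beaker: bystander: open glass beaker, 70 mm across, 90 mm tall, loose; origin at the centre of its underside.
- jar: bystander: white jar, 60 mm across, 70 mm tall, loose; origin at the centre of its underside.
- rack: bystander: white tube rack 70 x 160 mm, 92 mm tall with tubes, loose; origin at the centre of its underside.

How it is judged (in metres and radians):
On the way, in this order (a step that is already met when the one before it is completed fails the run):
1. with the cover shut, the dimmer knob's pointer is turned to the index tab (angle between the x axis of knob_grip and the x axis of index_mark, either way round below 0.12 rad and angle between the x axis of cover and the x axis of lightbox, either way round below 0.06 rad), for 0.3 s.
2. the cover is swung up to the marker arm's angle, held by the gripper (angle between the x axis of cover and the x axis of marker, either way round below 0.07 rad and contact force between the fingers and cover above 0.5 N), for 0.3 s.
At the end, for the whole second after the job is handed in: The gripper's fingers still hold the cover (at least 0.5 N of contact), steady and within 0.07 rad (4 degrees) of the marker arm's angle, with nothing else touching it, and the dimmer knob's pointer is still within 0.14 rad (8 degrees) of the index tab (0.12 rad when set, with the cover shut) (all of step 2 and angular speed of cover below 0.1 rad/s and contact force between cover and bottle below 0.1 N and contact force between cover and beaker below 0.1 N and contact force between cover and jar below 0.1 N and contact force between cover and rack below 0.1 N and angle between the x axis of knob_grip and the x axis of index_mark, either way round below 0.14 rad); the arm keeps its last pose, push and grip.
It fails at once if the marker arm is moved (distance of marker_tip from where it was at the start of the episode above 0.012 m).
It fails at once if a bystander is moved or knocked over (distance of any of bottle, beaker, jar, rack from where it was at the start of the episode above 0.03 m or angle between any of bottle, beaker, jar, rack's own z axis and vertical above 0.5 rad).
It also fails if it takes over 45 s, if anything falls off the work surface, if the arm or the gripper's body presses on something with over 40 N, if the wrist force passes 120 N, or if a joint passes its speed limit or range.

## Working session

There is one attempt and no reset: what is moved stays moved. The work goes in short steps, Python scripts to look and compute and a tool call to move; the robot and the scene stay as the last step left them, time stands still between calls to the robot, and variables do not carry over. Pictures are saved under pics/ and viewed, about 8 in all and at most 12, crops included, and the job is handed in when it is done.

Besides the shell and the picture viewer there is one more tool, called as name(argument=value, ...) on one line, values as JSON. play_rows: Moves the arm, as the interface text tells. Its arguments: {"type":"object","properties":{"moves":{"type":"array"},"fingers":{"type":"number"},"squeeze":{"type":"number"}},"required":["moves"]}

```bash
mkdir -p pics; python3 - <<'E'
from workcell import telemetry, cams
import cv2,numpy as np
for n in ("top","side"):
    cv2.imwrite(f"pics/{n}0.png",cams.camera(n)); m=cams.camera_model(n); print(n,{k:np.round(v,4).tolist() for k,v in m.items()})
s=telemetry.get_state();print(s)
E
```

```text
top {'K': [[572.2715, 0.0, 323.0723], [0.0, 572.2715, 235.1229], [0.0, 0.0, 1.0]], 'R': [[-0.0062, -1.0, 0.0048], [-0.998, 0.0059, -0.0625], [0.0624, -0.0052, -0.998]], 't': [-0.0151, 0.5501, 1.6846]}
side {'K': [[600.8629, 0.0, 306.5245], [0.0, 600.8629, 238.6181], [0.0, 0.0, 1.0]], 'R': [[-0.9878, -0.1555, 0.0023], [-0.1203, 0.7544, -0.6453], [0.0986, -0.6377, -0.7639]], 't': [0.5643, 0.1657, 1.7088]}
{'t': 0.1, 'joint_pos': array([-65.98202624,  19.07017115,  -3.70555912,  83.70068302,
         1.23729195,  77.34303271,  -5.06917138]), 'qd': array([ 0.03062906, -0.03784614, -0.03241534, -0.02080185, -0.01487268,
       -0.04153623, -0.01875217]), 'joint_efforts': array([ 1.79919025e-03, -6.24546647e+01,  2.48078682e-02, -3.90711629e+01,
       -6.15338143e-02,  3.66101693e-02,  4.12645431e-05]), 'eef_pos': array([0.26708064, 0.56464185, 0.1944179 ]), 'tcp_rot': array([[ 4.27542472e-01,  9.03995126e-01, -4.97303295e-04],
       [ 9.03994340e-01, -4.27542757e-01, -1.19322285e-03],
       [-1.29128607e-03,  6.05940849e-05, -9.99999164e-01]]), 'contact_force': array([ 0.66260597, -0.24779036, -0.50882799]), 'wrist_torque': array([-0.03811967,  0.0254144 ,  0.04015638]), 'finger_gap': 0.9987157716643954}
```

View pics/top0.png

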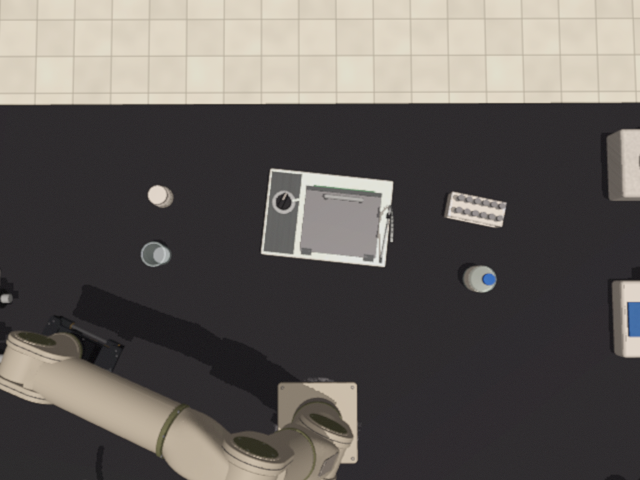

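View pics/side0.png

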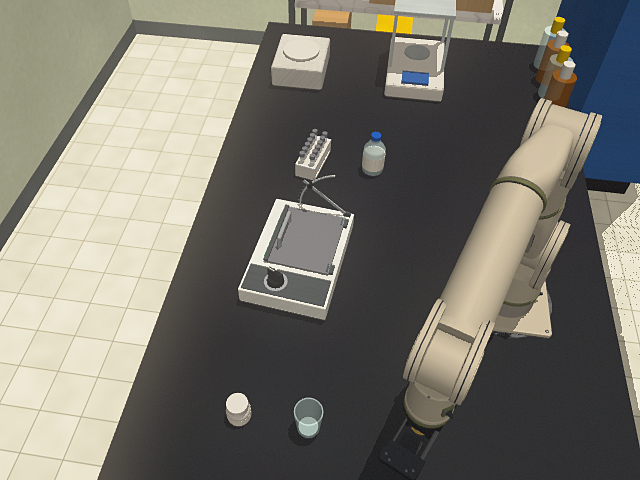

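The overview shows the box in the top view with corners near (270,169), (393,181), (386,266) and (262,254), the knob at (284,202) and the marker at about (385,235). Next I'll enlarge both views.

```bash
python3 - <<'E'
import cv2,numpy as np
a=cv2.imread("pics/top0.png")[160:275,255:405]; b=cv2.imread("pics/side0.png")[170:325,230:365]
a=cv2.resize(a,None,fx=5,fy=5,interpolation=cv2.INTER_CUBIC);cv2.imwrite("pics/topc.png",a)
b=cv2.resize(b,None,fx=3.8,fy=3.8,interpolation=cv2.INTER_CUBIC);cv2.imwrite("pics/sidec.png",b);print(a.shape,b.shape)
E
```

```text
(575, 750, 3) (589, 513, 3)
```

View pics/topc.png

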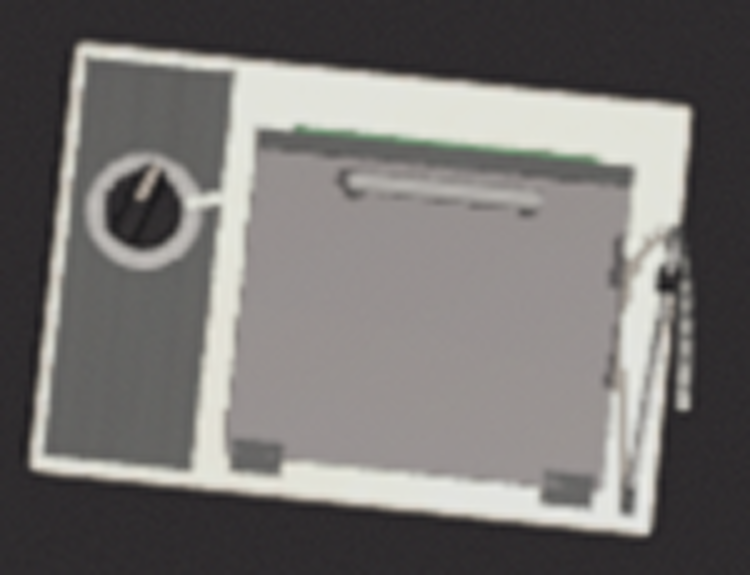

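View pics/sidec.png

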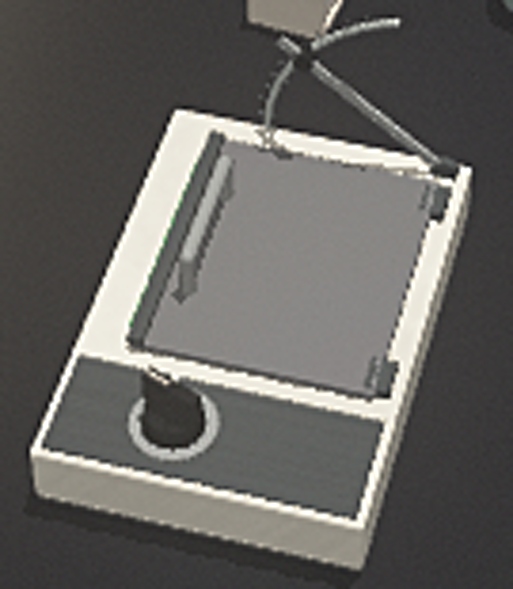

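```bash
cat > h.py <<'E'
import numpy as np
from workcell import cams, telemetry
from scipy.spatial.transform import Rotation as Ro
M={n:cams.camera_model(n) for n in("top","side")}
def proj(n,X,m=None):
    m=m or M[n]; p=m["K"]@(np.asarray(m["R"])@X+m["t"]); return p[:2]/p[2]
def T(u,n): 
    u=np.array(u,float)
    return (u+.5)/5-.5+[255,160] if n=="top" else (u+.5)/3.8-.5+[230,170]
def B(p,v): # box frame -> world
    c,s=np.cos(p[2]),np.sin(p[2]); return np.array([p[0]+c*v[0]-s*v[1],p[1]+s*v[0]+c*v[1],v[2]])
E
cat > fit.py <<'E'
from h import *
from scipy.optimize import least_squares
obs=[("top",(.125,.18,.065),(80,42)),("top",(.125,-.18,.065),(692,105)),("top",(-.125,-.18,.065),(652,535)),("top",(-.125,.18,.065),(30,468)),
("side",(.125,-.18,.065),(178,112)),("side",(-.125,-.18,.065),(470,170)),("side",(-.125,.18,.065),(365,522)),("side",(.125,.18,.065),(35,450))]
mk=[("top",.15,(669,280)),("top",0,(627,503)),("side",.15,(303,50)),("side",0,(442,167))]
kt=[("top",(142,209))]
def R(q):
    r=[proj(n,B(q,v))-T(u,n) for n,v,u in obs]
    c,s=np.cos(q[3]),np.sin(q[3])
    r+=[proj(n,B(q,(-.105+d*c,-.165,.069+d*s)))-T(u,n) for n,d,u in mk]
    def kp(a,d,z): return B(q,(.03+d*np.cos(a),.13-d*np.sin(a),z))
    r+=[proj("top",kp(q[4],.043,.066))-T((205,202),"top")]
    r+=[proj("top",kp(q[5],.021,.1145))-T((155,166),"top")]
    return np.concatenate(r)
s=least_squares(R,[.6,0,-.1,.6,1.3,.4],loss="soft_l1")
print(s.x.round(4)); print(R(s.x).reshape(-1,2).round(2).tolist())
q=s.x
print("knob",B(q,(.03,.13,.1005)),"handle",B(q,(.055,-.04,.111)),"hinge",B(q,(-.105,-.04,.069)))
print((np.array(proj("top",B(q,(.03,.13,.066)))-[255,160])*5+2,np.array(proj("top",B(q,(.03,.13,.1145)))-[255,160])*5+2))
E
python3 fit.py
```

```text
[ 0.5994 -0.0304 -0.1086  0.6865  1.3121  0.2914]
[[-0.54, 0.13], [0.13, 0.17], [-0.07, -0.22], [0.09, 0.39], [-0.95, -1.96], [0.77, -1.64], [-0.22, 1.45], [-1.92, 0.26], [-0.08, 0.18], [0.56, -1.29], [0.49, 1.73], [0.71, 0.49], [2.71, -0.15], [-0.16, 0.42]]
knob [0.64336021 0.09553382 0.1005    ] handle [ 0.64978277 -0.07617451  0.111     ] hinge [ 0.49072581 -0.05882855  0.069     ]
(array([145.22428444, 212.69447304]), array([139.7132494 , 202.35147658]))
```

play_rows(moves=[{"x": 0,"y": 0,"z": -0.06},{"x": 0,"y": 0,"z": -0.12},{"x": -0.026,"y": 0.054,"z": -0.14},{"x": -0.052,"y": 0.108,"z": -0.14},{"x": -0.078,"y": 0.162,"z": -0.14},{"x": -0.105,"y": 0.216,"z": -0.14},{"x": -0.132,"y": 0.27,"z": -0.14},{"x": -0.158,"y": 0.324,"z": -0.14},{"x": -0.184,"y": 0.378,"z": -0.14},{"x": -0.21,"y": 0.432,"z": -0.14},{"x": -0.237,"y": 0.486,"z": -0.14},{"x": -0.263,"y": 0.54,"z": -0.14}], fingers=1)

```text
schema error: expected keys x, y, z, spin
```

```bash
python3 - <<'E'
from h import *
import cv2
s=telemetry.get_state(); m=cams.camera_model("wrist"); im=cams.camera("wrist")
cv2.imwrite("pics/w1.png",im); np.savez("w1.npz",**m)
print(s["eef_pos"],s["tcp_rot"].round(4),s["joint_pos"].round(1),s["t"])
q=[.5994,-.0304,-.1086]
for v in [(.03,.13,.066),(.03,.13,.1145),(.125,.18,.065),(-.125,.18,.065),(.055,-.04,.111)]: print(v,proj(0,B(q,v),m).round(1))
E
```

```text
[0.26708064 0.56464185 0.1944179 ] [[ 4.275e-01  9.040e-01 -5.000e-04]
 [ 9.040e-01 -4.275e-01 -1.200e-03]
 [-1.300e-03  1.000e-04 -1.000e+00]] [-66.   19.1  -3.7  83.7   1.2  77.3  -5.1] 0.1
(0.03, 0.13, 0.066) [109.4 650.4]
(0.03, 0.13, 0.1145) [ 86.1 706.8]
(0.125, 0.18, 0.065) [179.4 687.7]
(-0.125, 0.18, 0.065) [ 84.6 551.7]
(0.055, -0.04, 0.111) [-30.2 744.7]
```

View pics/w1.png

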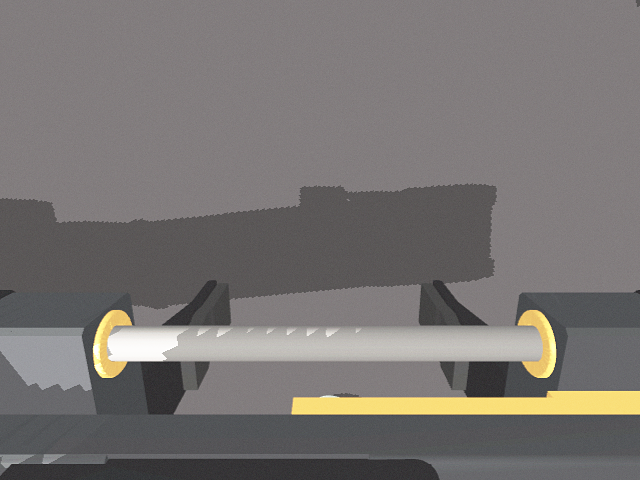

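The move was refused because every row needs `spin`. The wrist view shows only bench, with the fingers at about rows 280–390. I'll work out where the camera looks relative to the tool.

```bash
python3 - <<'E'
from h import *
m=np.load("w1.npz"); s=telemetry.get_state(); R=s["tcp_rot"];p=s["eef_pos"]
C=-m["R"].T@m["t"]; print("cam in tool",R.T@(C-p))
d=m["R"].T@np.linalg.inv(m["K"])@[320,160,1]; print("ray in tool",(R.T@d).round(3))
# TCP z .33, plane .1 : 0.23 below
a=R.T@(C-p); r=R.T@d; print("hit at 0.23 below", a+r*(.23-a[2])/r[2])
E
```

```text
cam in tool [ 0.00131617 -0.07510514 -0.19018091]
ray in tool [-0.011  0.072  1.019]
hit at 0.23 below [-0.00307942 -0.04527462  0.23      ]
```

play_rows(moves=[{"x": 0,"y": 0,"z": -0.06,"spin": 0},{"x": 0,"y": 0,"z": -0.12,"spin": 0},{"x": -0.026,"y": 0.056,"z": -0.14,"spin": 0},{"x": -0.052,"y": 0.112,"z": -0.14,"spin": 0},{"x": -0.078,"y": 0.168,"z": -0.14,"spin": 0},{"x": -0.105,"y": 0.225,"z": -0.14,"spin": 0},{"x": -0.132,"y": 0.28,"z": -0.14,"spin": 0},{"x": -0.158,"y": 0.337,"z": -0.14,"spin": 0},{"x": -0.184,"y": 0.393,"z": -0.14,"spin": 0},{"x": -0.21,"y": 0.45,"z": -0.14,"spin": 0},{"x": -0.263,"y": 0.585,"z": -0.14,"spin": 0},{"x": -0.263,"y": 0.585,"z": -0.14,"spin": 0}], fingers=1)

```text
t: 1.65
eef_pos: [0.6708, 0.0905, 0.3351]
tcp_rot: [[0.427, 0.904, 0.0], [0.904, -0.427, 0.0], [0.0, -0.0, -1.0]]
contact_force: [0.4, 1.1, 0.7]
finger_gap: 0.998
```

play_rows(moves=[{"x": 0,"y": 0,"z": 0,"spin": 0},{"x": 0,"y": 0,"z": 0,"spin": 0}])

```text
t: 1.9
eef_pos: [0.6696, 0.0922, 0.3346]
tcp_rot: [[0.428, 0.904, -0.001], [0.904, -0.428, 0.0], [-0.0, -0.001, -1.0]]
contact_force: [0.5, 0.7, 0.8]
finger_gap: 0.995
```

```bash
python3 - <<'E'
from h import *
import cv2
s=telemetry.get_state(); m=cams.camera_model("wrist"); im=cams.camera("wrist")
cv2.imwrite("pics/w2.png",im); np.savez("w2.npz",p=s["eef_pos"],**m)
print(s["eef_pos"],s["tcp_rot"].round(4),s["joint_pos"].round(1),s["t"],s["contact_force"])
q=[.5994,-.0304,-.1086]
for v in [(.03,.13,.066),(.03,.13,.1145),(.125,.18,.065),(-.125,.18,.065),(.055,-.04,.111)]: print(v,proj(0,B(q,v),m).round(1))
E
```

```text
[0.66962918 0.092223   0.33460865] [[ 4.275e-01  9.040e-01 -1.000e-03]
 [ 9.040e-01 -4.275e-01  4.000e-04]
 [-1.000e-04 -1.000e-03 -1.000e+00]] [-23.2  25.1  18.4  60.6  -7.7  95.5  57.5] 1.9 [0.50513076 0.67305887 0.75153289]
(0.03, 0.13, 0.066) [315.9 175.2]
(0.03, 0.13, 0.1145) [315.  180.2]
(0.125, 0.18, 0.065) [379.8 235.2]
(-0.125, 0.18, 0.065) [311.9  20.9]
(0.055, -0.04, 0.111) [179.6 250.7]
```

View pics/w2.png

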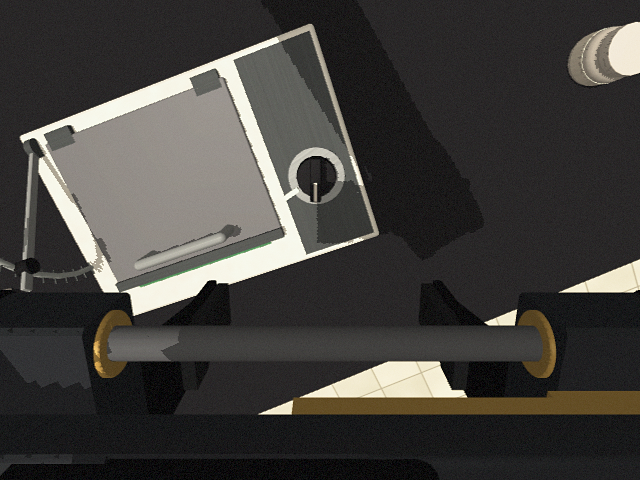

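The box prediction matches: the ring centre is at (316,175) and the box corner at (378,236). The pointer line at x=316, rows 184–200, lies along tool +y, so the jaws are already across the bar. The tab at (292,193) is about 0.94 rad clockwise of the pointer. Now I'll descend.

play_rows(moves=[{"x": -0.004,"y": -0.012,"z": 0.04,"spin": 0},{"x": -0.008,"y": -0.025,"z": 0.08,"spin": 0},{"x": -0.008,"y": -0.025,"z": 0.12,"spin": 0},{"x": -0.008,"y": -0.025,"z": 0.16,"spin": 0},{"x": -0.008,"y": -0.025,"z": 0.19,"spin": 0},{"x": -0.008,"y": -0.025,"z": 0.2,"spin": 0},{"x": -0.008,"y": -0.025,"z": 0.2,"spin": 0},{"x": -0.008,"y": -0.025,"z": 0.2,"spin": 0}])

```text
t: 2.95
eef_pos: [0.6445, 0.0958, 0.1369]
tcp_rot: [[0.427, 0.904, 0.002], [0.904, -0.427, 0.001], [0.002, 0.002, -1.0]]
contact_force: [-0.3, 0.7, -0.4]
finger_gap: 1.006
```

play_rows(moves=[{"x": 0,"y": 0,"z": 0.015,"spin": 0},{"x": 0,"y": 0,"z": 0.03,"spin": 0},{"x": 0,"y": 0,"z": 0.043,"spin": 0},{"x": 0,"y": 0,"z": 0.043,"spin": 0}])

```text
t: 3.45
eef_pos: [0.6428, 0.0951, 0.0904]
tcp_rot: [[0.428, 0.904, -0.003], [0.904, -0.428, -0.001], [-0.002, -0.002, -1.0]]
contact_force: [-0.0, 0.4, 0.4]
finger_gap: 0.995
```

play_rows(moves=[{"x": 0,"y": 0,"z": 0,"spin": 0},{"x": 0,"y": 0,"z": 0,"spin": 0},{"x": 0,"y": 0,"z": 0,"spin": 0},{"x": 0,"y": 0,"z": 0,"spin": 0},{"x": 0,"y": 0,"z": 0,"spin": 0},{"x": 0,"y": 0,"z": 0,"spin": 0},{"x": 0,"y": 0,"z": 0,"spin": 0},{"x": 0,"y": 0,"z": 0,"spin": 0}], fingers=0, squeeze=20)

```text
t: 4.45
eef_pos: [0.6437, 0.0953, 0.0921]
tcp_rot: [[0.428, 0.904, -0.0], [0.904, -0.428, 0.0], [0.0, -0.0, -1.0]]
contact_force: [-0.2, -0.2, 0.3]
finger_gap: 0.17
```

play_rows(moves=[{"x": 0,"y": 0,"z": 0,"spin": 0},{"x": 0,"y": 0,"z": 0,"spin": 0.1},{"x": 0,"y": 0,"z": 0,"spin": 0.22},{"x": 0,"y": 0,"z": 0,"spin": 0.34},{"x": 0,"y": 0,"z": 0,"spin": 0.46},{"x": 0,"y": 0,"z": 0,"spin": 0.58},{"x": 0,"y": 0,"z": 0,"spin": 0.7},{"x": 0,"y": 0,"z": 0,"spin": 0.82},{"x": 0,"y": 0,"z": 0,"spin": 0.9},{"x": 0,"y": 0,"z": 0,"spin": 0.93},{"x": 0,"y": 0,"z": 0,"spin": 0.94},{"x": 0,"y": 0,"z": 0,"spin": 0.94}])

```text
t: 5.95
eef_pos: [0.6438, 0.0953, 0.0921]
tcp_rot: [[0.982, 0.189, 0.0], [0.189, -0.982, 0.0], [0.0, -0.0, -1.0]]
contact_force: [0.5, -0.4, -0.2]
finger_gap: 0.005
```

play_rows(moves=[{"x": 0,"y": 0,"z": 0,"spin": 0},{"x": 0,"y": 0,"z": 0,"spin": 0}])

```text
t: 6.2
eef_pos: [0.6438, 0.0953, 0.0921]
tcp_rot: [[0.982, 0.188, 0.0], [0.188, -0.982, 0.0], [0.0, -0.0, -1.0]]
contact_force: [0.3, 0.2, -0.6]
finger_gap: 0.005
```

The fingers read as fully shut (0.005), although the 12 mm bar should read about 0.14. I'll take a look.

```bash
python3 - <<'E'
from h import *
import cv2
s=telemetry.get_state(); m=cams.camera_model("wrist"); im=cams.camera("wrist")
a=cv2.resize(im[0:420],(480,315)); 
t=cv2.resize(cams.camera("side")[210:320,230:350],(320,293))
c=np.zeros((315,800,3),np.uint8); c[:,:480]=a; c[:293,480:]=t
cv2.imwrite("pics/c3.png",c)
q=[.5994,-.0304,-.1086]
print(s["finger_gap"],s["joint_pos"].round(1),proj(0,B(q,(.03,.13,.066)),m),proj(0,B(q,(.03,.13,.1145)),m))
E
```

```text
0.005050038696460995 [-32.   27.8  26.3  87.9 -12.9  67.4   7.5] [321.63116482 264.31861017] [320.91941839 298.40085659]
```

View pics/c3.png

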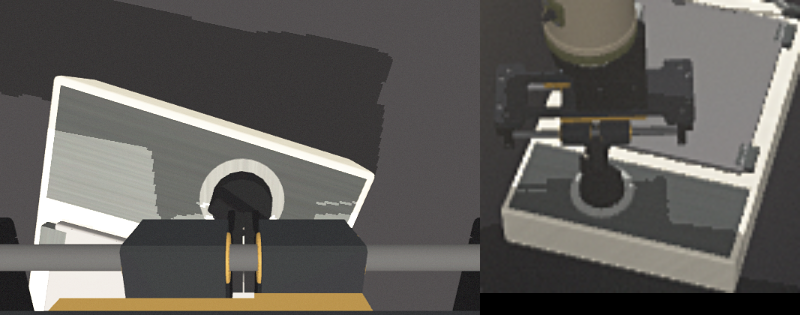

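play_rows(moves=[{"x": 0,"y": 0,"z": 0,"spin": 0},{"x": 0,"y": 0,"z": 0,"spin": 0},{"x": 0,"y": 0,"z": 0,"spin": 0},{"x": 0,"y": 0,"z": 0,"spin": 0},{"x": 0,"y": 0,"z": -0.02,"spin": 0},{"x": 0,"y": 0.01,"z": -0.06,"spin": 0},{"x": 0,"y": 0.02,"z": -0.1,"spin": 0},{"x": 0,"y": 0.03,"z": -0.12,"spin": 0},{"x": 0,"y": 0.03,"z": -0.12,"spin": 0},{"x": 0,"y": 0.03,"z": -0.12,"spin": 0}], fingers=1)

```text
t: 7.55
eef_pos: [0.649, 0.0664, 0.2116]
tcp_rot: [[0.982, 0.188, -0.001], [0.188, -0.982, 0.0], [-0.001, -0.0, -1.0]]
contact_force: [0.1, 0.5, 0.3]
finger_gap: 0.979
```

```bash
python3 - <<'E'
from h import *
import cv2
s=telemetry.get_state(); m=cams.camera_model("wrist"); im=cams.camera("wrist")
q=[.5994,-.0304,-.1086]
a=proj(0,B(q,(.03,.13,.066)),m);b=proj(0,B(q,(.03,.13,.1145)),m)
print(s["finger_gap"],s["eef_pos"],s["t"],a,b)
x,y=(a.round().astype(int)-[80,70]); print(x,y); y=max(y,0)
cv2.imwrite("pics/c4.png",cv2.resize(im[y:y+140,x:x+160],None,fx=4,fy=4,interpolation=cv2.INTER_CUBIC))
np.savez("w4.npz",o=[x,y],**m)
E
```

```text
0.9791897997627251 [0.6489802  0.06644939 0.21156305] 7.55 [323.06165689 186.95757208] [322.78761179 195.95468561]
243 117
```

View pics/c4.png

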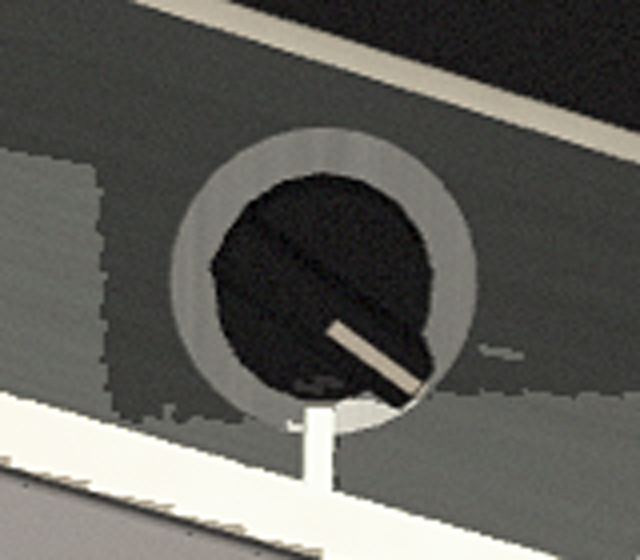

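The knob didn't turn: the pointer (332,325)→(420,388) still stands about 0.95 rad off the tab at (318,450). I'll check how the finger tips really lie in the wrist view, compared with the stated TCP.

```bash
python3 - <<'E'
from h import *
m=np.load("w2.npz"); s=telemetry.get_state()
R=np.array([[.4275,.904,0],[.904,-.4275,0],[0,0,-1.]])
for v in [(0,0,0),(.0435,0,0),(-.0435,0,0),(.0435,-.0095,0),(-.0435,-.0095,0),(.0435,-.0095,-.019),(.0435,-.0095,-.04),(.0585,-.0095,0)]: print(v,proj(0,m["p"]+R@v,m).round(1))
print(m["K"][0,0]); 
# ring/skirt scale in crop c4 : skirt dia 48mm at z .085, predicted px
w=np.load("w4.npz");q=[.5994,-.0304,-.1086]
o=w["o"]
f=lambda v:((proj(0,B(q,v),w)-o+.5)*4-.5).round(0)
for z in (.066,.085,.1145): print(z,f((.03,.13,z)),[f((.03+r*np.cos(a),.13-r*np.sin(a),z)).tolist() for a in(.333,1.27) for r in(.024,.043)])
E
```

```text
(0, 0, 0) [321.4 279.1]
(0.0435, 0, 0) [403.9 279.2]
(-0.0435, 0, 0) [238.9 279.1]
(0.0435, -0.0095, 0) [405.  262.1]
(-0.0435, -0.0095, 0) [237.8 262. ]
(0.0435, -0.0095, -0.019) [413.1 275.2]
(0.0435, -0.0095, -0.04) [424.1 293.1]
(0.0585, -0.0095, 0) [433.8 262.1]
386.14051809916907
0.066 [322. 281.] [[410.0, 346.0], [478.0, 396.0], [322.0, 390.0], [322.0, 472.0]]
0.085 [321. 294.] [[415.0, 362.0], [487.0, 415.0], [322.0, 408.0], [322.0, 495.0]]
0.1145 [321. 317.] [[423.0, 392.0], [502.0, 449.0], [321.0, 442.0], [321.0, 537.0]]
```

In the wrist view the tips sit about 25–30 mm short of the stated TCP: they are at row 281 and columns 228/421, against an expected row 262 and columns 238/405. That would put them just over the 114 mm bar top, which explains the empty grip. I'll go back lower with a narrower opening and check the forces. A gap of 0.14 would mean the bar and 0.55 the skirt.

play_rows(moves=[{"x": 0,"y": -0.01,"z": 0.01,"spin": -0.14},{"x": 0,"y": -0.02,"z": 0.02,"spin": -0.29},{"x": 0,"y": -0.03,"z": 0.03,"spin": -0.44},{"x": 0,"y": -0.03,"z": 0.05,"spin": -0.59},{"x": 0,"y": -0.03,"z": 0.065,"spin": -0.74},{"x": 0,"y": -0.03,"z": 0.08,"spin": -0.87},{"x": 0,"y": -0.03,"z": 0.1,"spin": -0.94},{"x": 0,"y": -0.03,"z": 0.11,"spin": -0.94},{"x": 0,"y": -0.03,"z": 0.12,"spin": -0.94},{"x": 0,"y": -0.03,"z": 0.12,"spin": -0.94}], fingers=0.7)

```text
t: 8.85
eef_pos: [0.6433, 0.0954, 0.0914]
tcp_rot: [[0.428, 0.904, -0.001], [0.904, -0.428, -0.0], [-0.001, -0.001, -1.0]]
contact_force: [-0.5, 0.2, 1.2]
finger_gap: 0.701
```

play_rows(moves=[{"x": 0,"y": 0,"z": 0.005,"spin": 0},{"x": 0,"y": 0,"z": 0.009,"spin": 0},{"x": 0,"y": 0,"z": 0.013,"spin": 0},{"x": 0,"y": 0,"z": 0.013,"spin": 0}])

```text
t: 9.35
eef_pos: [0.6436, 0.0953, 0.0788]
tcp_rot: [[0.428, 0.904, -0.0], [0.904, -0.428, 0.0], [-0.0, -0.0, -1.0]]
contact_force: [-0.3, 0.0, 0.7]
finger_gap: 0.699
```

play_rows(moves=[{"x": 0,"y": 0,"z": 0.003,"spin": 0},{"x": 0,"y": 0,"z": 0.007,"spin": 0},{"x": 0,"y": 0,"z": 0.007,"spin": 0}])

```text
t: 9.72
eef_pos: [0.6435, 0.0953, 0.0717]
tcp_rot: [[0.428, 0.904, -0.001], [0.904, -0.428, -0.0], [-0.0, -0.001, -1.0]]
contact_force: [-0.5, -0.5, -0.0]
finger_gap: 0.702
```

play_rows(moves=[{"x": 0,"y": 0,"z": 0,"spin": 0},{"x": 0,"y": 0,"z": 0,"spin": 0},{"x": 0,"y": 0,"z": 0,"spin": 0},{"x": 0,"y": 0,"z": 0,"spin": 0},{"x": 0,"y": 0,"z": 0,"spin": 0},{"x": 0,"y": 0,"z": 0,"spin": 0},{"x": 0,"y": 0,"z": 0,"spin": 0},{"x": 0,"y": 0,"z": 0,"spin": 0}], fingers=0, squeeze=20)

```text
t: 10.72
eef_pos: [0.6433, 0.0942, 0.0722]
tcp_rot: [[0.428, 0.904, -0.001], [0.904, -0.428, -0.001], [-0.001, -0.001, -1.0]]
contact_force: [-3.6, -4.4, 3.2]
finger_gap: 0.138
```

The gap of 0.138 is exactly the bar, so the tips really do sit about 25 mm behind the stated TCP. Now I'll turn 0.955 rad clockwise.

play_rows(moves=[{"x": 0,"y": 0,"z": 0,"spin": 0.08},{"x": 0,"y": 0,"z": 0,"spin": 0.2},{"x": 0,"y": 0,"z": 0,"spin": 0.32},{"x": 0,"y": 0,"z": 0,"spin": 0.44},{"x": 0,"y": 0,"z": 0,"spin": 0.56},{"x": 0,"y": 0,"z": 0,"spin": 0.68},{"x": 0,"y": 0,"z": 0,"spin": 0.8},{"x": 0,"y": 0,"z": 0,"spin": 0.9},{"x": 0,"y": 0,"z": 0,"spin": 0.955},{"x": 0,"y": 0,"z": 0,"spin": 0.955},{"x": 0,"y": 0,"z": 0,"spin": 0.955}])

```text
t: 12.1
eef_pos: [0.643, 0.0939, 0.0721]
tcp_rot: [[0.985, 0.172, -0.002], [0.172, -0.985, -0.001], [-0.002, 0.001, -1.0]]
contact_force: [-5.3, -5.2, 4.1]
finger_gap: 0.134
```

play_rows(moves=[{"x": 0,"y": 0,"z": 0,"spin": 0},{"x": 0,"y": 0,"z": 0,"spin": 0},{"x": 0,"y": 0,"z": 0,"spin": 0},{"x": 0,"y": 0,"z": -0.03,"spin": 0},{"x": 0,"y": 0.01,"z": -0.08,"spin": 0},{"x": 0,"y": 0.02,"z": -0.12,"spin": 0},{"x": 0,"y": 0.03,"z": -0.14,"spin": 0},{"x": 0,"y": 0.03,"z": -0.14,"spin": 0},{"x": 0,"y": 0.03,"z": -0.14,"spin": 0}], fingers=0.6)

```text
t: 13.22
eef_pos: [0.6484, 0.0665, 0.2107]
tcp_rot: [[0.985, 0.174, -0.002], [0.174, -0.985, 0.0], [-0.002, -0.0, -1.0]]
contact_force: [0.2, -0.2, -1.1]
finger_gap: 0.596
```

```bash
python3 - <<'E'
from h import *
import cv2
s=telemetry.get_state(); m=cams.camera_model("wrist"); im=cams.camera("wrist")
q=[.5994,-.0304,-.1086]
a=proj(0,B(q,(.03,.13,.066)),m)
print(s["finger_gap"],s["eef_pos"],s["t"],a)
x,y=(a.round().astype(int)-[80,70]); y=max(y,0)
cv2.imwrite("pics/c5.png",cv2.resize(im[y:y+140,x:x+160],None,fx=4,fy=4,interpolation=cv2.INTER_CUBIC))
o=np.array([x,y])
f=lambda v:((proj(0,B(q,v),m)-o+.5)*4-.5).round(0)
for z in (.066,.1145): print(z,f((.03,.13,z)),[f((.03+r*np.cos(a),.13-r*np.sin(a),z)).tolist() for a in(1.2,1.3) for r in(.024,.043)])
E
```

```text
0.5962031530867619 [0.64840928 0.06648658 0.21074245] 13.225 [323.30476731 187.28207809]
0.066 [323. 283.] [[332.0, 391.0], [339.0, 473.0], [321.0, 391.0], [320.0, 474.0]]
0.1145 [322. 319.] [[333.0, 443.0], [341.0, 538.0], [320.0, 444.0], [319.0, 539.0]]
```

View pics/c5.png

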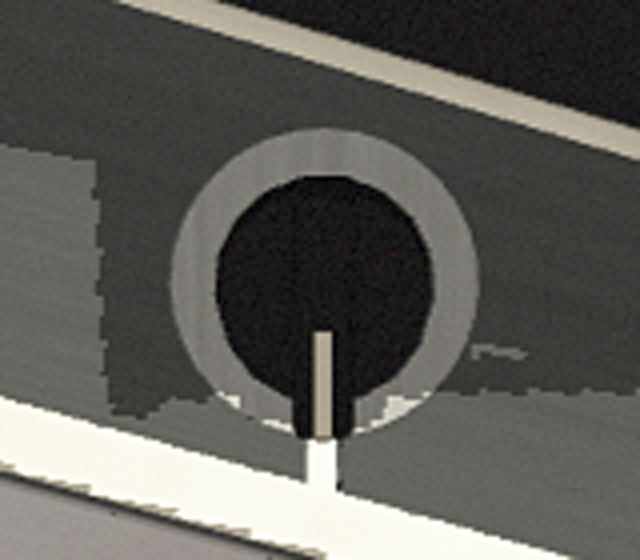

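The pointer strip (column 322, rows 332–437) now lines up with the tab (column 322, rows 440–490). Next I'll go over the handle, with the jaws along the box's x.

play_rows(moves=[{"x": -0.005,"y": 0.03,"z": 0,"spin": 0.06},{"x": -0.01,"y": 0.06,"z": 0,"spin": 0.12},{"x": -0.015,"y": 0.09,"z": 0.01,"spin": 0.18},{"x": -0.02,"y": 0.12,"z": 0.03,"spin": 0.24},{"x": -0.023,"y": 0.141,"z": 0.05,"spin": 0.284},{"x": -0.023,"y": 0.141,"z": 0.08,"spin": 0.284},{"x": -0.023,"y": 0.141,"z": 0.08,"spin": 0.284},{"x": -0.023,"y": 0.141,"z": 0.08,"spin": 0.284}], fingers=0.7)

```text
t: 14.28
eef_pos: [0.651, -0.0769, 0.1325]
tcp_rot: [[0.994, -0.11, 0.0], [-0.11, -0.994, 0.0], [0.0, -0.0, -1.0]]
contact_force: [-0.3, 0.4, 0.1]
finger_gap: 0.699
```

play_rows(moves=[{"x": 0,"y": 0,"z": 0.02,"spin": 0},{"x": 0,"y": 0,"z": 0.035,"spin": 0},{"x": 0,"y": 0,"z": 0.05,"spin": 0},{"x": 0,"y": 0,"z": 0.06,"spin": 0},{"x": 0,"y": 0,"z": 0.06,"spin": 0},{"x": 0,"y": 0,"z": 0.06,"spin": 0}])

```text
t: 15.02
eef_pos: [0.651, -0.0772, 0.0726]
tcp_rot: [[0.994, -0.11, 0.001], [-0.11, -0.994, -0.0], [0.001, -0.0, -1.0]]
contact_force: [-0.1, -0.1, 0.3]
finger_gap: 0.702
```

play_rows(moves=[{"x": -0.001,"y": 0,"z": 0.004,"spin": 0},{"x": -0.001,"y": 0,"z": 0.008,"spin": 0},{"x": -0.001,"y": 0,"z": 0.01,"spin": 0},{"x": -0.001,"y": 0,"z": 0.01,"spin": 0}])

```text
t: 15.52
eef_pos: [0.6496, -0.0769, 0.0619]
tcp_rot: [[0.994, -0.11, -0.0], [-0.11, -0.994, 0.0], [-0.0, -0.0, -1.0]]
contact_force: [0.3, -0.8, 0.1]
finger_gap: 0.704
```

play_rows(moves=[{"x": 0,"y": 0,"z": 0,"spin": 0},{"x": 0,"y": 0,"z": 0,"spin": 0},{"x": 0,"y": 0,"z": 0,"spin": 0},{"x": 0,"y": 0,"z": 0,"spin": 0},{"x": 0,"y": 0,"z": 0,"spin": 0},{"x": 0,"y": 0,"z": 0,"spin": 0},{"x": 0,"y": 0,"z": 0,"spin": 0},{"x": 0,"y": 0,"z": 0,"spin": 0}], fingers=0, squeeze=25)

```text
t: 16.52
eef_pos: [0.6492, -0.0769, 0.062]
tcp_rot: [[0.994, -0.11, -0.001], [-0.11, -0.994, 0.0], [-0.001, -0.0, -1.0]]
contact_force: [-5.2, 1.4, 2.2]
finger_gap: 0.119
```

play_rows(moves=[{"x": 0,"y": 0,"z": 0,"spin": 0},{"x": 0,"y": 0,"z": 0,"spin": 0}])

```text
t: 16.77
eef_pos: [0.6492, -0.0769, 0.062]
tcp_rot: [[0.994, -0.11, -0.001], [-0.11, -0.994, 0.0], [-0.001, -0.0, -1.0]]
contact_force: [-6.0, 0.9, 2.5]
finger_gap: 0.124
```

The gap is 0.12, slightly under the bar's 12 mm, so the tips may hold above its axis. I'll re-grip about 10 mm lower, watching the force.

play_rows(moves=[{"x": 0,"y": 0,"z": 0,"spin": 0},{"x": 0,"y": 0,"z": 0,"spin": 0},{"x": 0,"y": 0,"z": 0.003,"spin": 0},{"x": 0,"y": 0,"z": 0.006,"spin": 0},{"x": -0.001,"y": 0,"z": 0.009,"spin": 0},{"x": -0.001,"y": 0,"z": 0.01,"spin": 0},{"x": -0.001,"y": 0,"z": 0.01,"spin": 0}], fingers=0.4)

```text
t: 17.65
eef_pos: [0.6487, -0.0769, 0.0521]
tcp_rot: [[0.994, -0.11, -0.0], [-0.11, -0.994, 0.0], [-0.0, -0.0, -1.0]]
contact_force: [0.3, -0.6, 0.1]
finger_gap: 0.405
```

play_rows(moves=[{"x": 0,"y": 0,"z": 0,"spin": 0},{"x": 0,"y": 0,"z": 0,"spin": 0},{"x": 0,"y": 0,"z": 0,"spin": 0},{"x": 0,"y": 0,"z": 0,"spin": 0},{"x": 0,"y": 0,"z": 0,"spin": 0},{"x": 0,"y": 0,"z": 0,"spin": 0}], fingers=0, squeeze=25)

```text
t: 18.4
eef_pos: [0.6492, -0.0769, 0.0523]
tcp_rot: [[0.994, -0.11, 0.001], [-0.11, -0.994, -0.0], [0.001, -0.0, -1.0]]
contact_force: [4.2, -0.5, -2.1]
finger_gap: 0.108
```

play_rows(moves=[{"x": -0.0011,"y": 0,"z": -0.004,"spin": 0},{"x": -0.0023,"y": 0,"z": -0.0079,"spin": 0},{"x": -0.005,"y": 0,"z": -0.0158,"spin": 0},{"x": -0.0081,"y": 0,"z": -0.0234,"spin": 0},{"x": -0.0115,"y": 0,"z": -0.031,"spin": 0},{"x": -0.0154,"y": 0,"z": -0.0383,"spin": 0},{"x": -0.0196,"y": 0,"z": -0.0454,"spin": 0},{"x": -0.0196,"y": 0,"z": -0.0454,"spin": 0}])

```text
t: 19.4
eef_pos: [0.6301, -0.0748, 0.0986]
tcp_rot: [[0.994, -0.11, 0.003], [-0.11, -0.994, 0.0], [0.003, -0.0, -1.0]]
contact_force: [6.9, -0.2, 0.1]
finger_gap: 0.108
```

play_rows(moves=[{"x": -0.0045,"y": 0,"z": -0.007,"spin": 0},{"x": -0.0094,"y": 0,"z": -0.0136,"spin": 0},{"x": -0.0146,"y": 0,"z": -0.02,"spin": 0},{"x": -0.0201,"y": 0,"z": -0.0262,"spin": 0},{"x": -0.026,"y": 0,"z": -0.032,"spin": 0},{"x": -0.0321,"y": 0,"z": -0.0376,"spin": 0},{"x": -0.0385,"y": 0,"z": -0.043,"spin": 0},{"x": -0.0433,"y": 0,"z": -0.0465,"spin": 0},{"x": -0.0433,"y": 0,"z": -0.0465,"spin": 0},{"x": -0.0433,"y": 0,"z": -0.0465,"spin": 0}])

```text
t: 20.65
eef_pos: [0.5879, -0.07, 0.1454]
tcp_rot: [[0.994, -0.11, 0.004], [-0.11, -0.994, 0.0], [0.004, -0.001, -1.0]]
contact_force: [7.0, -0.6, 5.0]
finger_gap: 0.108
```

```bash
python3 - <<'E'
from h import *
import cv2
s=telemetry.get_state(); m=cams.camera_model("wrist"); w=cams.camera("wrist");im=cams.camera("side"); t=cams.camera("top")
for n,i in(("w6",w),("s6",im),("t6",t)): cv2.imwrite(f"pics/{n}f.png",i)
np.savez("w6.npz",p=s["eef_pos"],**m)
c=np.zeros((600,800,3),np.uint8); c[:589,:513]=cv2.resize(im[170:325,230:365],None,fx=3.8,fy=3.8,interpolation=cv2.INTER_CUBIC)
c[:216,513:801]=cv2.resize(w,(288,216))[:,:287]; z=cv2.resize(t[160:275,255:405],(287,220)); c[230:450,513:]=z
cv2.imwrite("pics/c6.png",c); print(s["eef_pos"],s["finger_gap"],s["contact_force"],s["t"])
E
```

```text
[ 0.58793268 -0.07002574  0.14535559] 0.10752655770314047 [ 7.04501985 -0.55924351  5.04663228] 20.65
```

View pics/c6.png

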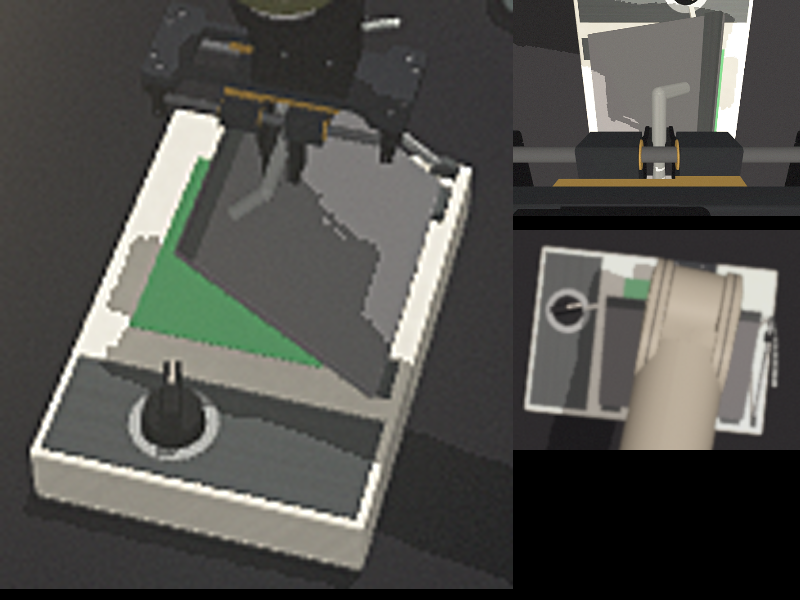

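The cover is up and held by the bar, and the knob is unchanged. In the side crop the cover's near free corner is at about (178,252) and its hinge corner at about (385,397). I'll compare the predicted corner position against angle, and view an enlarged wrist crop alongside.

```bash
python3 - <<'E'
from h import *
import cv2
w=np.load("w6.npz");q=[.5994,-.0304,-.1086]
def cov(th,v):
    c,s=np.cos(th),np.sin(th); return B(q,(-.105+v[0]*c-v[2]*s,-.04+v[1],.069+v[0]*s+v[2]*c))
g=lambda n,X:((proj(n,X)-[230,170]+.5)*3.8-.5).round(0).tolist()
print("shut corners side",g("side",cov(0,(.19,.11,.004))),g("side",cov(0,(.19,.11,-.004))),g("side",cov(0,(0,.11,0))),g("side",cov(0,(.16,.05,.042))))
for th in(.6,.65,.69,.73,.78):
    print(th,"side lo/hi",g("side",cov(th,(.19,.11,-.004))),g("side",cov(th,(.19,.11,.004))),"bar end",g("side",cov(th,(.16,.05,.042))),
     "marker tip",g("side",B(q,(-.105+.15*np.cos(th),-.165,.069+.15*np.sin(th)))),
     "wrist hi/lo+y, bar mid",[proj(0,cov(th,v),w).round(0).tolist() for v in((.19,.11,.004),(.19,.11,-.004),(.16,.05,.042))])
a=cv2.resize(cv2.imread("pics/w6f.png")[0:300,140:520],(760,600),interpolation=cv2.INTER_CUBIC);cv2.imwrite("pics/w6c.png",a)
E
```

```text
shut corners side [127.0, 340.0] [127.0, 347.0] [374.0, 397.0] [187.0, 256.0]
0.6 side lo/hi [161.0, 262.0] [167.0, 257.0] bar end [252.0, 195.0] marker tip [295.0, 64.0] wrist hi/lo+y, bar mid [[477.0, 34.0], [482.0, 38.0], [350.0, 204.0]]
0.65 side lo/hi [168.0, 256.0] [174.0, 252.0] bar end [261.0, 192.0] marker tip [301.0, 60.0] wrist hi/lo+y, bar mid [[469.0, 29.0], [476.0, 33.0], [334.0, 207.0]]
0.69 side lo/hi [174.0, 252.0] [180.0, 248.0] bar end [268.0, 190.0] marker tip [305.0, 56.0] wrist hi/lo+y, bar mid [[461.0, 24.0], [470.0, 29.0], [319.0, 209.0]]
0.73 side lo/hi [180.0, 248.0] [187.0, 244.0] bar end [275.0, 188.0] marker tip [310.0, 53.0] wrist hi/lo+y, bar mid [[451.0, 20.0], [462.0, 25.0], [303.0, 211.0]]
0.78 side lo/hi [188.0, 243.0] [196.0, 239.0] bar end [285.0, 186.0] marker tip [317.0, 49.0] wrist hi/lo+y, bar mid [[436.0, 13.0], [449.0, 19.0], [280.0, 214.0]]
```

View pics/w6c.png

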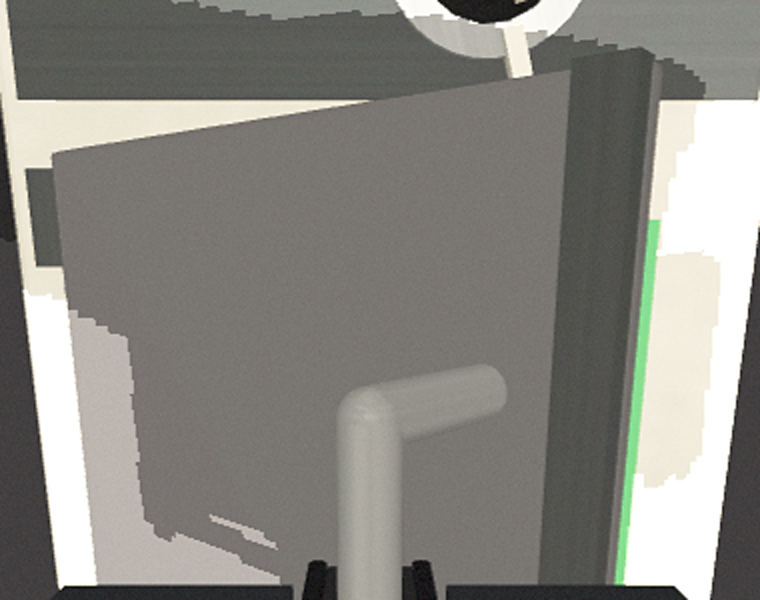

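In the wrist crop, the free top corner at (642,48) and lower corner at (662,64) become (461,24) and (471,32). That matches a cover angle of 0.69 within about 0.01. The last thing to settle is the marker angle, so I'll make one composite of the three unobstructed views of it.

```bash
python3 - <<'E'
import cv2,numpy as np
c=np.zeros((600,785,3),np.uint8)
def put(f,x0,x1,y0,y1,k,X):
    i=cv2.resize(cv2.imread(f)[y0:y1,x0:x1],None,fx=k,fy=k,interpolation=cv2.INTER_CUBIC); i=np.clip(i*1.3,0,255); c[:i.shape[0],X:X+i.shape[1]]=i
put("pics/top0.png",375,400,195,275,6,0); put("pics/side0.png",290,355,170,225,6,152); put("pics/w2.png",0,60,130,280,4,544)
cv2.imwrite("pics/mk.png",c)
E
```

```text
(no output)
```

View pics/mk.png

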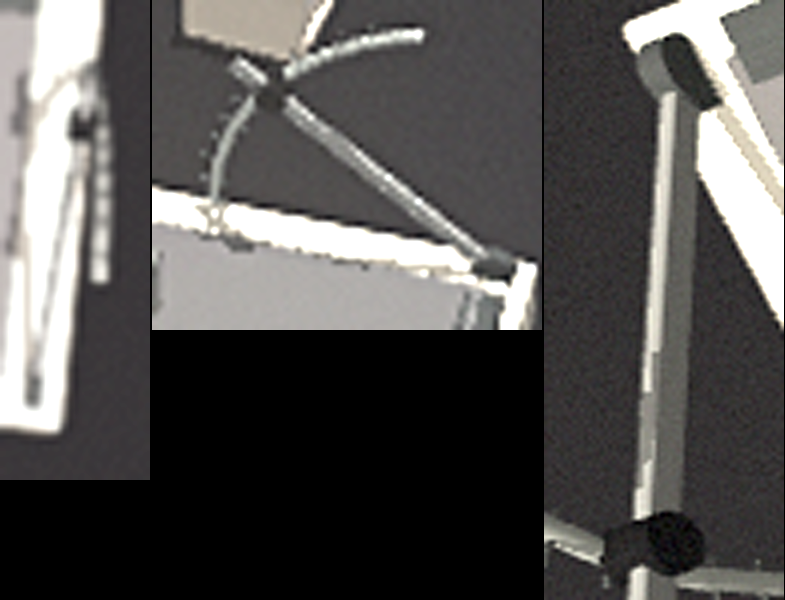

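```bash
python3 - <<'E'
from h import *
m2=np.load("w2.npz");q=[.5994,-.0304,-.1086]
P=lambda d,th:B(q,(-.105+d*np.cos(th),-.165,.069+d*np.sin(th)))
t=lambda u:(np.array(u)+.5)/6-.5+[375,195]
sd=lambda u:(np.array(u)-[152,0]+.5)/6-.5+[290,170]
w=lambda u:(np.array(u)-[544,0]+.5)/4-.5+[0,130]
print("obs top knob,hub",t((82,124)),t((34,388)),"side tip,knob,hub",sd((237,64)),sd((268,88)),sd((490,263)),"slope",180/235,"w2 knob,hub",w((652,545)),w((668,66)))
for th in(.6,.65,.69,.73,.78):
    a=[proj("side",P(d,th)) for d in(.01,.175)];s=a[0]-a[1]
    print(th,"top",proj("top",P(.15,th)).round(1),proj("top",P(0,th)).round(1),"side",a[1].round(1),proj("side",P(.15,th)).round(1),proj("side",P(0,th)).round(1),"slope",(s[1]/s[0]).round(3),"len",np.linalg.norm(proj("side",P(.15,th))-proj("side",P(0,th))).round(1),
    "w2",proj(0,P(.15,th),m2).round(1),proj(0,P(0,th),m2).round(1))
# box corner check in w2
print(proj(0,B(q,(-.125,-.18,.065)),m2))
E
```

```text
obs top knob,hub [388.25 215.25] [380.25 259.25] side tip,knob,hub [303.75 180.25] [308.91666667 184.25      ] [345.91666667 213.41666667] slope 0.7659574468085106 w2 knob,hub [ 26.625 265.875] [ 30.625 146.125]
0.6 top [388.1 213.4] [380.5 258.9] side [300.6 181.8] [307.3 186.5] [346.7 214.1] slope 0.699 len 48.0 w2 [ 37.9 269.4] [ 34.5 148. ]
0.65 top [388.2 214.7] [380.5 258.9] side [302.2 180.4] [308.7 185.4] [346.7 214.1] slope 0.757 len 47.6 w2 [ 31.3 267.6] [ 34.5 148. ]
0.69 top [388.3 215.9] [380.5 258.9] side [303.6 179.3] [310.  184.5] [346.7 214.1] slope 0.807 len 47.2 w2 [ 25.8 265.8] [ 34.5 148. ]
0.73 top [388.4 217.2] [380.5 258.9] side [305.2 178.3] [311.3 183.6] [346.7 214.1] slope 0.861 len 46.7 w2 [ 20.2 263.8] [ 34.5 148. ]
0.78 top [388.4 218.9] [380.5 258.9] side [307.1 177.1] [313.  182.6] [346.7 214.1] slope 0.935 len 46.1 w2 [ 13.1 260.9] [ 34.5 148. ]
[ 16.47525008 135.35701173]
```

The marker estimates are 0.66–0.67 (top), 0.66–0.68 (side) and 0.66–0.71 (wrist), so about 0.67. The cover is at about 0.685. I'll lower it very slightly, let it settle, check and hand in.

play_rows(moves=[{"x": 0.001,"y": 0,"z": 0.0005,"spin": 0},{"x": 0.0015,"y": 0,"z": 0.001,"spin": 0},{"x": 0.0015,"y": 0,"z": 0.001,"spin": 0},{"x": 0.0015,"y": 0,"z": 0.001,"spin": 0},{"x": 0.0015,"y": 0,"z": 0.001,"spin": 0},{"x": 0.0015,"y": 0,"z": 0.001,"spin": 0},{"x": 0.0015,"y": 0,"z": 0.001,"spin": 0},{"x": 0.0015,"y": 0,"z": 0.001,"spin": 0}])

```text
t: 21.8
eef_pos: [0.5894, -0.0702, 0.1442]
tcp_rot: [[0.994, -0.11, 0.004], [-0.11, -0.994, 0.0], [0.004, -0.0, -1.0]]
contact_force: [7.5, -0.5, 5.0]
finger_gap: 0.113
```

```bash
python3 - <<'E'
from h import *
import cv2
m=cams.camera_model("wrist"); w=cams.camera("wrist"); s=telemetry.get_state()
d=cv2.absdiff(w,cv2.imread("pics/w6f.png"))[:300].mean(); print("mean image change",d,s["finger_gap"],s["contact_force"],s["eef_pos"],s["t"],abs(s["qd"]).max())
if s["finger_gap"]>.08:
    from workcell import finish_job; print(finish_job())
E
```

```text
mean image change 4.9726875 0.10739451719543087 [ 8.13644476 -0.07552865  6.27600372] [ 0.58940739 -0.07017888  0.14422059] 21.85 0.09487543660429422
the job is handed in; nothing more can be done
None
```

I set the dimmer knob to the index tab with the cover still shut. I then lifted the cover by its handle and handed the job in at 21.9 s, still gripping it at 25 N. No verdict is reported.

- **Knob:** a close wrist picture showed the pointer in line with the tab, and it still looked right after the cover was raised. The first grip closed on nothing because the finger tips sit about 25–30 mm behind the stated TCP. I went in lower and turned it on the second try.
- **Cover angle:** I measured about 0.69 rad from the wrist picture, then lowered the cover by about 0.01 rad. I didn't view a picture after that last small move.
- **Marker arm angle:** about 0.67 rad. Readings from the three cameras ranged from 0.66 to 0.71 rad, so the error should stay inside the 0.07 rad limit, but the margin isn't exact.
- **Grip:** the finger opening held steady at about 0.11. The 12 mm bar should read 0.14, so this doesn't quite agree. The measured force of about 8 N sideways and 5–6 N upward, with the arm still, shows the bar was held.
- **Marker arm, glassware, jar and rack:** my moves were planned to stay clear of them. The measured force stayed under about 9 N throughout, but I did not re-measure their positions at the end.

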